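Pack up the front of a plywood box for clamping

ROBOT

A 6-joint arm with a two-finger parallel gripper is mounted at the origin on the work surface. World frame = base frame: x ahead of the robot, y to its left, z up, the work surface at z = 0. Lengths are in m, angles in degrees, forces in N, time in s.
With the tool pointing down it reaches from about 0.425 to 0.95 m from the base axis. Payload 3.5 kg.
Tool frame: the origin (TCP) lies midway between the tips of the shut fingers; the grasp point (between the pads) lies 19 mm behind it; z points along the fingers, y is the direction in which the jaws open and shut (so a half turn about z gives the same grasp; the last joint's range is limited). The gripper opens to 85 mm and grips with 20 to 120 N. Pads are 22 mm wide; open, the fingers measure 114 mm over their backs; the gripper's body (76 mm by 85 mm) begins 54 mm behind the grasp point. The pads swing forward as they close: fully open they stand 13 mm farther back than shut.
Start: joints at [59.759, 16.404, 90.338, -0, 73.258, -8.594], TCP at [0.249, 0.627, 0.231] pointing down, gripper open.
Joint ranges: [-158.93, 158.93], [-51.34, 127.21], [12.03, 142.37], [-87.48, 267.48], [13.55, 161.25], [-162.69, 162.69]. Speed limits (degrees/s): [159.86, 159.86, 180, 180, 180, 180].

INTERFACE

Orientations are given as a 3x3 rotation matrix whose columns are the frame's x, y, z axes.
In Python, from plant import monitor, camera, workorder, finder gives the robot as it stands.
- The arm moves only by the shell command python3 -m jog 'ROWS' [FORCE]. ROWS is JSON, one flat list of numbers, 7 for each row, row after row: the opening, from -1 (shut) to 1 (fully open), so that 0 is half open, then the shift along the tool's x, y, z in m, then the turn, a rotation vector about the tool's x, y, z in rad. In form: [gripper, tx, ty, tz, rx, ry, rz, gripper, tx, ty, tz, rx, ry, rz, ...]. A call has 1 to 12 rows; each row is the pose to reach, as a shift and turn from the pose commanded when the call began, along the tool's axes at that moment; what a row does not reach only later rows make up. A row lasts 1/12 s, in which the tool goes at most 41.7 mm and 7.16 degrees, less where a joint would pass 70% of its speed; a pose out of reach is approached as far as the arm can. A call with a gripper value outside its range is refused whole. The fingers move at their own pace and stop on an object; FORCE is the grip in N (left out, the last holds). Time passes only in rows, so rows that repeat a pose let the fingers close. It gives the time, the measured TCP pose, the force and the opening at its end, in the units of the state.
- monitor.get_obs(): the state, without advancing time (a new reading comes with each control period).
- camera(name): name is "scene" or "top" or "wrist"; returns a dict with "frame" (400x640x3 uint8, red, green, blue), "intrinsics" (3x3 intrinsics, pixels), "extrinsics" (4x4, takes a point from world to camera coordinates); the wrist camera has in their place "tool_from_camera" (4x4, takes a point from camera to tool coordinates, whose origin is the TCP and whose axes are the flange's). Camera axes: x right, y up, looking along -z (the intrinsics and any distortion apply to the point x, -y, -z); pixel columns grow to the right and rows downward; lengths in m; the calibration is good to about 2 mm. A picture is of the moment at which its call begins: read the wrist's pose just before it. There is no depth.
- workorder.close_job(): hands the job in, once; it reports no verdict.
Trained networks look in the newest picture that a camera, given by its name, has taken for a name from the list of things; names that differ only in an ending like _2 or _b are one class to them, and where a whole thing is asked for, a point or a joint stands for the part that bears it (a point fixed in the world has none). Each returns a list of dicts, best first, with "score" (0 to 1); they miss things now and then, are a little off and sometimes report something else, mostly with a low value. They report only what shows in the picture. A call takes as long as a camera call. They do not tell look-alikes from the thing itself.
- finder.cut_out(camera, query): "mask" (400x640 bool, what is visible of it) and "at" ([column, row] in pixels, amid what is visible of it).
The state is a dict: "t": time; "joint_pos": joint angles; "joint_vel": joint speeds; "joint_torque": joint torques, N m; "tcp_pos": TCP position; "eef_rot": TCP orientation; "wrist_force": force on the tool from outside, world axes, zero at the start; "torque": the same for the moment, N m; "grip_width": opening from 0.0 (shut) to 1.0 (fully open).
Only numpy, scipy, OpenCV 4.12 (cv2) and the standard library are available. Lean on these libraries where they do the work, as an engineer would, in place of code of your own. Each camera call takes 0.05 s, during which the arm holds its last target. There are 200 camera calls.

TASK

The front edge of the tall plywood box has to be packed up so that a clamp jaw can go under it. Gently tip the box back on its rear edge, without lifting that edge off the bench, until it leans by itself against the angle plate behind it, and slide the flat packing board endways under the middle of its raised front, square to it, until about 30 mm of the board is under the box. Then ease the box forward, not letting it drop, until its front rests on the board, let go, and leave everything else on the bench where it is.

Things in the scene. Friction and masses are not known exactly. Their poses are not given: they have to be found in the camera images.
- box_center (a point): Centre (half-way up) of the tall plywood box, open at the top: 90 mm deep (own x), 140 mm wide (own y), 240 mm high (own z), walls 9 mm thick, floor 12 mm, loose, about 0.5 to 0.8 kg, centre of mass on its mid-line about 108 mm above its underside, so tipped back it passes its balance point at about 23 degrees. Own +x points to its rear (towards the angle plate), own -x to its front, +z up. It stands upright at the start; inside it is empty. Plywood, comb-jointed corners.
- box_rear_edge (a point): Middle of the box's lower rear edge, on which it tips: 45 mm behind the centre of the underside. Same axes as the box.
- ply_box: The same box; origin at the centre of its underside, same axes.
- angle_plate: Heavy cast-iron angle plate, too heavy to move (fixed): upright working face 180 mm wide and 150 mm high, 16 mm thick, with slots, triangular webs and a foot behind it. Origin at the middle of the bottom line of the working face, which looks along own -x; own z up. The box stands in front of this face, its rear wall 80 to 92 mm from it and nearly parallel to it, so it can lean back against the top edge of the plate at about 30 degrees.
- board_center (a point): Centre (half-way up) of the packing board: plain flat board of light wood, 180 mm long (own x), 50 mm wide (own y), 12 mm thick, 0.09 kg, loose, lying flat on the bench to the robot's right of the box's front. Either end may go under. The only long flat board; the plywood offcut nearby is nearly square.
- board: The same board; origin at the centre of its underside, same axes.
- clamp_c (a point): Bystander, leave alone: F-clamp lying flat (320 mm steel bar). Point at its middle (on the bar).
- glue_c (a point): Bystander, leave alone: white glue bottle, standing, 60 mm across and 170 mm high. Point at its middle.
- sander_c (a point): Bystander, leave alone: wooden sanding block with cork sole, 120 x 65 x 38 mm. Point at its middle.
- tape_c (a point): Bystander, leave alone: grey tape measure, 70 x 40 x 62 mm, standing. Point at its middle.
- mallet_c (a point): Bystander, leave alone: wooden mallet lying on its side, head 115 x 75 x 58 mm, handle 220 mm. Point at its middle (on the head).
- square_c (a point): Bystander, leave alone: try square lying flat, dark wooden stock 115 mm, steel blade 150 mm. Point at its middle (on the stock).
- offcut_c (a point): Bystander, leave alone: nearly square plywood offcut, 95 x 85 x 12 mm. Point at its middle.
- block_c (a point): Bystander, leave alone: square-sectioned wooden block, 110 x 45 x 45 mm. Point at its middle.
Things that resemble listed ones, but are neither listed nor needed, are in the scene too. Of the things shaped like the board, the wooden one is meant.

How it is judged:
By the outcome, as a careful person would: the job done as asked, in the order asked, and still so for the second after the job is handed in, with the robot touching nothing.
It also fails if it takes over 72 s, if anything falls off the work surface, if the arm or the gripper's body presses on something with over 40 N, if the wrist force passes 120 N, or if a joint passes its speed limit or range.

## Working session

There is one attempt and no reset: what is moved stays moved. The work goes in short steps, Python scripts to look and compute and a shell command to move; the robot and the scene stay as the last step left them, time stands still between calls to the robot, and variables do not carry over. Pictures are saved under pics/ and viewed, about 8 in all and at most 12, crops included, and the job is handed in when it is done.

```bash
ls; mkdir -p pics
cat > h.py <<'E'
import numpy as np, cv2
from plant import monitor, camera, workorder, finder
def ray(c,uv):
    K=np.array(c["intrinsics"]);E=np.array(c["extrinsics"])
    p=np.linalg.inv(K)@[uv[0],uv[1],1]; d=np.array([p[0],-p[1],-p[2]])
    R=E[:3,:3];o=-R.T@E[:3,3];return o,R.T@d
def at(c,uv,z):
    o,d=ray(c,uv);return o+d*(z-o[2])/d[2]
def proj(c,P):
    K=np.array(c["intrinsics"]);E=np.array(c["extrinsics"])
    q=E[:3,:3]@np.array(P)+E[:3,3];p=K@[q[0],-q[1],-q[2]];return p[:2]/p[2]
def save(n,f): cv2.imwrite("pics/"+n,f[:,:,::-1])
E
python3 - <<'E'
from h import *
o=monitor.get_obs();print(o)
cs={}
for n in("scene","top"):
    c=camera(n);cs[n]=c;print(c.keys(),c["intrinsics"],np.round(c["extrinsics"],3).tolist())
    for q in("ply_box","board","angle_plate","offcut_c","block_c","glue_c"):
        for r in finder.cut_out(n,q)[:2]:
            m=r["mask"].astype(np.uint8);cn=np.argwhere(m)[:,::-1].astype(np.float32)
            rc=cv2.minAreaRect(cn);print(n,q,round(r["score"],2),r["at"],np.round(cv2.boxPoints(rc),0).tolist())
save("a.png",np.hstack([cs["scene"]["frame"]])); save("b.png",cs["top"]["frame"])
E
```

```text
pics
{'t': 0.0, 'joint_pos': array([ 5.97583546e+01,  1.64552574e+01,  9.04225486e+01, -2.02417171e-05,
        7.32587648e+01, -8.59510710e+00]), 'joint_vel': array([ 0.07093593,  0.03589332,  0.03598936,  0.05232853, -0.02337118,
       -0.01449042]), 'joint_torque': array([ 3.35868153e-04, -4.05970037e+01, -2.92630005e+01, -4.68820861e-05,
        5.77999192e-03, -1.24372107e-06]), 'tcp_pos': array([0.24864008, 0.62683124, 0.22992849]), 'eef_rot': array([[-9.29476995e-01,  3.68878130e-01, -1.20020697e-03],
       [ 3.68879911e-01,  9.29474782e-01, -2.05939037e-03],
       [ 3.55898049e-04, -2.35688821e-03, -9.99997159e-01]]), 'wrist_force': array([-0.23762295,  0.21036686,  0.52092116]), 'torque': array([-0.10240522, -0.00355962,  0.03687113]), 'grip_width': 0.9968676849344668}
dict_keys(['frame', 'intrinsics', 'extrinsics']) [[445.43260725   0.         316.56261931]
 [  0.         445.43260725 192.55694558]
 [  0.           0.           1.        ]] [[-0.315, 0.949, -0.009, 0.208], [-0.717, -0.232, 0.658, 0.312], [0.622, 0.214, 0.753, -1.532], [0.0, 0.0, 0.0, 1.0]]
scene ply_box 
[... 1046 characters left out ...]
9.0], [253.0, 282.0]]
top board 0.97 [366.9, 224.2] [[338.0, 227.0], [387.0, 205.0], [394.0, 220.0], [345.0, 242.0]]
top board 0.74 [309.1, 175.0] [[298.0, 201.0], [307.0, 149.0], [322.0, 151.0], [313.0, 204.0]]
top angle_plate 0.72 [198.4, 206.8] [[174.0, 232.0], [187.0, 175.0], [226.0, 183.0], [213.0, 240.0]]
top offcut_c 0.61 [373.5, 159.5] [[354.0, 151.0], [391.0, 148.0], [393.0, 168.0], [356.0, 171.0]]
top offcut_c 0.6 [421.6, 177.7] [[404.0, 166.0], [428.0, 157.0], [439.0, 183.0], [415.0, 192.0]]
top block_c 0.89 [240.1, 265.7] [[222.0, 267.0], [229.0, 254.0], [261.0, 269.0], [254.0, 283.0]]
top glue_c 0.81 [203.9, 273.3] [[187.0, 268.0], [213.0, 259.0], [219.0, 277.0], [193.0, 285.0]]
```

View pics/a.png

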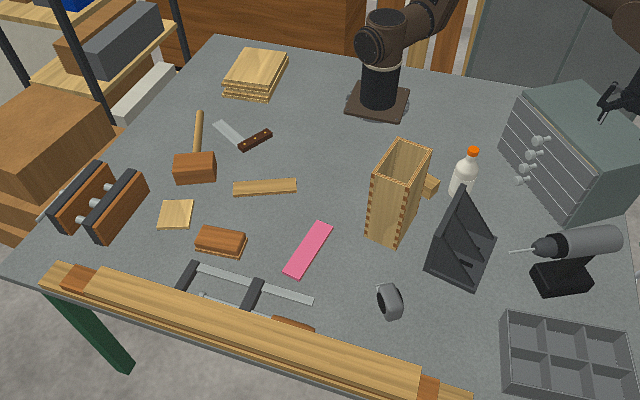

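View pics/b.png

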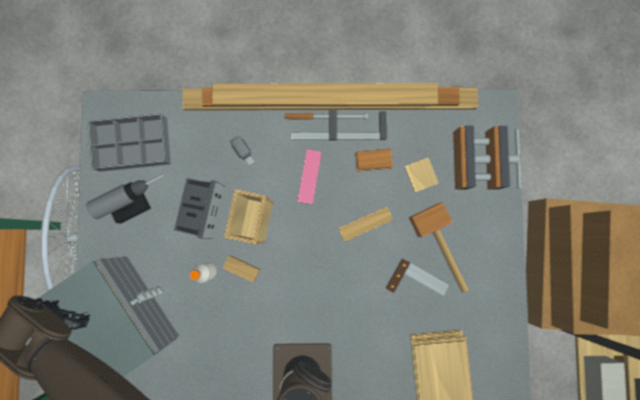

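The scene view shows the box around (395,190), the wooden board at (266,187) and a pink decoy at (308,250). In the top view they are at (246,217), (366,224) and (309,175), and the plate is to the left of the box, at +y. Next I fit the poses to the silhouettes.

```bash
cat >> h.py <<'E'
from scipy.optimize import minimize
def corners(p,dims):
    x,y,a=p;L,W,H=dims;ca,sa=np.cos(a),np.sin(a)
    return [np.array([x+ca*i*L/2-sa*j*W/2,y+sa*i*L/2+ca*j*W/2,z]) for i in(-1,1) for j in(-1,1) for z in(0,H)]
def sil(c,P):
    m=np.zeros((1600,2560),np.uint8)
    q=np.array([proj(c,v) for v in P]);q=np.round((q+.5)*4).astype(np.int32)
    cv2.fillConvexPoly(m,cv2.convexHull(q),1);return cv2.resize(m.astype(np.float32),(640,400),interpolation=cv2.INTER_AREA)
def fit(cms,dims,p0):
    def cost(p):
        s=0
        for c,m in cms:
            r=sil(c,corners(p,dims));s+=1-np.minimum(r,m).sum()/np.maximum(r,m).sum()
        return s
    best=None
    for da in(-.2,0,.2):
        s0=np.array([p0+np.array(d) for d in([0,0,da],[.02,0,da],[0,.02,da],[0,0,da+.15])])
        r=minimize(cost,p0,method="Nelder-Mead",options=dict(initial_simplex=s0,xatol=2e-4,fatol=1e-4))
        if best is None or r.fun<best.fun: best=r
    return best
BOX=(.09,.14,.24);BRD=(.18,.05,.012)
E
python3 - <<'E'
from h import *
cs={n:camera(n) for n in("scene","top")}
m={}
for n in cs:
    for q,t in(("ply_box",dict(scene=(394,188),top=(246,217))),("board",dict(scene=(266,187),top=(367,224)))):
        r=min(finder.cut_out(n,q),key=lambda r:np.hypot(*(np.array(r["at"])-t[n])));print(n,q,r["at"],r["score"])
        m[n,q]=r["mask"].astype(np.float32)
b0=at(cs["top"],(246,217),.24);print(b0)
w0=at(cs["top"],(367,224),.012);print(w0)
for names in(("scene","top"),("scene",),("top",)):
    for q,d,p0 in(("ply_box",BOX,[b0[0],b0[1],1.75]),("board",BRD,[w0[0],w0[1],1.57+.42-3.14])):
        r=fit([(cs[n],m[n,q]) for n in names],d,np.array(p0));print(names,q,np.round(r.x,4),np.degrees(r.x[2]),r.fun)
        if len(names)==2:
            for n in cs:
                f=cs[n]["frame"]
                for v in corners(r.x,d): cv2.circle(f,tuple(int(k) for k in np.round(proj(cs[n],v))),1,(255,0,0),-1)
a=cv2.resize(cs["scene"]["frame"][110:270,220:490],None,fx=2.9,fy=2.9)[:,:780]
b=cv2.resize(cs["top"]["frame"][140:290,170:410],None,fx=3,fy=3)
save("c.png",a);save("d.png",b)
o=monitor.get_obs();print(o["t"])
E
```

```text
scene ply_box [393.4, 188.3] 0.7
scene board [263.2, 188.9] 0.73Traceback (most recent call last):
  File "<stdin>", line 6, in <module>
ValueError: min() iterable argument is empty
```

```bash
cat > fit1.py <<'E'
from h import *
cs={};m={}
for n in("scene","top"):
  for q,t in(("ply_box",dict(scene=(394,188),top=(246,217))),("board",dict(scene=(266,187),top=(367,224)))):
    acc=[]
    for k in range(4):
        cs[n]=camera(n)
        for r in finder.cut_out(n,q):
            if np.hypot(*(np.array(r["at"])-t[n]))<8: acc.append(r["mask"].astype(np.float32));break
    print(n,q,len(acc)); 
    if acc: m[n,q]=np.mean(acc,0)
b0=at(cs["top"],(246,217),.24);w0=at(cs["top"],(367,224),.012)
for names in(("scene","top"),("scene",),("top",)):
    for q,d,p0 in(("ply_box",BOX,[b0[0],b0[1],1.75]),("board",BRD,[w0[0],w0[1],1.57+.42-3.14])):
        L=[(cs[n],m[n,q]) for n in names if (n,q) in m]
        if not L: continue
        r=fit(L,d,np.array(p0));print(names,q,np.round(r.x,4),np.degrees(r.x[2]),r.fun)
        if len(names)==2:
            for n in cs:
                f=cs[n]["frame"]
                for v in corners(r.x,d): cv2.circle(f,tuple(int(k) for k in np.round(proj(cs[n],v))),1,(255,0,0),-1)
a=cv2.resize(cs["scene"]["frame"][110:270,220:490],None,fx=2.2,fy=2.2)
b=cv2.resize(cs["top"]["frame"][180:250,170:400],None,fx=3.4,fy=3.4)
b=b[:, :594] if 0 else b
W=max(a.shape[1],b.shape[1]);pad=lambda i:np.pad(i,((0,0),(0,W-i.shape[1]),(0,0)))
i=np.vstack([pad(a),pad(b)]);print(i.shape);save("c.png",i)
print(monitor.get_obs()["t"])
E
python3 fit1.py
```

```text
scene ply_box 4
scene board 4
top ply_box 4
top board 4
('scene', 'top') ply_box [0.5021 0.1548 1.361 ] 77.98054659427416 0.042612433433532715
('scene', 'top') board [ 0.4855 -0.2137 -1.1639] -66.68723879385335 0.09556066989898682
('scene',) ply_box [0.5032 0.1546 1.3649] 78.20277799402182 0.013959169387817383
('scene',) board [ 0.4867 -0.2138 -1.1602] -66.47595159428496 0.035096168518066406
('top',) ply_box [0.5015 0.1557 1.3589] 77.85863161374637 0.019607245922088623
('top',) board [ 0.4838 -0.2119 -1.1615] -66.54661150402204 0.03657799959182739
(590, 782, 3)
2.55
```

View pics/c.png

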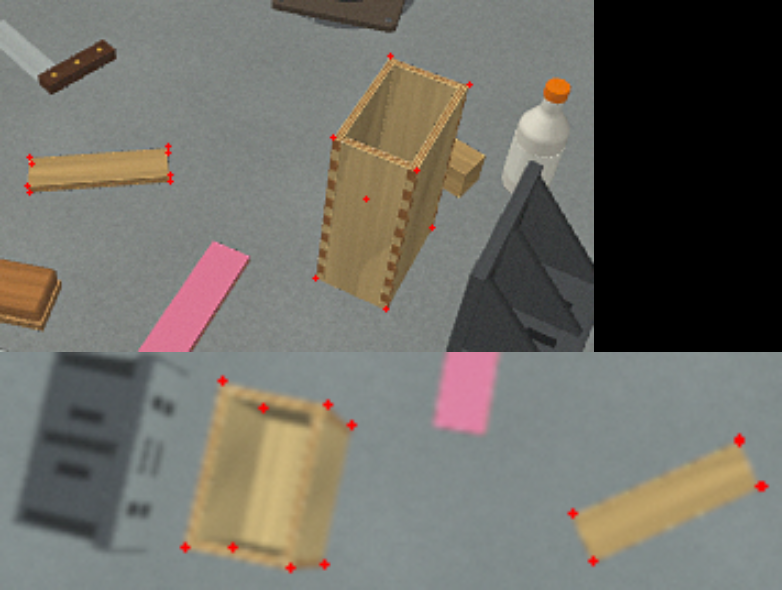

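The fit is good: the box is at (0.502, 0.155) with yaw 78°, the board at (0.485, -0.213) with yaw -66.6°. I'll straddle the front wall loosely.

```bash
cat >> h.py <<'E'
from scipy.spatial.transform import Rotation as Ro
def down(yaw,tilt=0):  # jaw axis y at yaw (deg), tool down; tilt deg: z leans along -jaw axis
    a=np.radians(yaw);y=np.array([np.cos(a),np.sin(a),0]);z=np.array([0,0,-1.]);x=np.cross(y,z)
    R=np.c_[x,y,z]; return Ro.from_rotvec(np.radians(-tilt)*np.cross([0,0,1],y)*-1).as_matrix()@R
def delta(pos,R,p0=None,R0=None):
    o=monitor.get_obs();p0=o["tcp_pos"] if p0 is None else p0;R0=o["eef_rot"] if R0 is None else R0
    return np.round(np.r_[R0.T@(np.array(pos)-p0),Ro.from_matrix(R0.T@R).as_rotvec()],4).tolist()
YAW=78.;BX=np.array([np.cos(np.radians(YAW)),np.sin(np.radians(YAW)),0]);PIV=np.array([.502,.155,0])+.045*BX
def onbox(xl,zl,th): # point in box coords (x from centre, z up) with box tipped th deg
    t=np.radians(th);dx=xl-.045
    return PIV+BX*(dx*np.cos(t)+zl*np.sin(t))+np.array([0,0,1])*(zl*np.cos(t)-dx*np.sin(t))
def st():
    o=monitor.get_obs();print("t",round(o["t"],2),"tcp",np.round(o["tcp_pos"],4),"F",np.round(o["wrist_force"],2),"g",round(o["grip_width"],3),"q",np.round(o["joint_pos"],1));return o
E
python3 - <<'E'
from h import *
print(down(78,30).round(2).tolist())
print(delta(onbox(-.0405,.32,0),down(78)), onbox(-.0405,.32,0))
print(delta(onbox(-.0405,.21,0),down(78),onbox(-.0405,.32,0),down(78)))
E
```

```text
[[-0.98, 0.18, -0.1], [0.21, 0.85, -0.49], [-0.0, -0.5, -0.87]]
[-0.4162, -0.3857, -0.0887, 0.0, 0.0, -0.1684] [0.49357958 0.11538502 0.32      ]
[0.0, 0.0, 0.11, 0.0, 0.0, 0.0]
```

```bash
python3 -m jog '[0,0,0,-0.04,0,0,0, 0,0,0,-0.09,0,0,-0.06, 0,-0.416,-0.386,-0.089,0,0,-0.168, 0,-0.416,-0.386,-0.089,0,0,-0.168, 0,-0.416,-0.386,-0.089,0,0,-0.168, 0,-0.416,-0.386,-0.089,0,0,-0.168, 0,-0.416,-0.386,-0.089,0,0,-0.168, 0,-0.416,-0.386,-0.089,0,0,-0.168, 0,-0.416,-0.386,-0.089,0,0,-0.168, 0,-0.416,-0.386,-0.089,0,0,-0.168, 0,-0.416,-0.386,-0.089,0,0,-0.168, 0,-0.416,-0.386,-0.089,0,0,-0.168]' 20 >/dev/null
python3 - <<'E'
from h import *
st();print(delta(onbox(-.0405,.32,0),down(78)))
E
```

```text
t 3.55 tcp [0.4286 0.2495 0.3188] F [1.05 0.67 0.16] g 0.504 q [ 18.5 -10.  108.9   0.   81.1 -59.5]
[-0.0914, -0.1177, -0.0012, 0.0006, 0.0009, -0.0]
```

```bash
python3 -m jog '[0,-0.091,-0.118,0,0,0,0, 0,-0.091,-0.118,0,0,0,0, 0,-0.091,-0.118,0,0,0,0, 0,-0.091,-0.118,0,0,0,0, 0,-0.091,-0.118,0,0,0,0, 0,-0.091,-0.118,0,0,0,0]' >/dev/null
python3 - <<'E'
from h import *
o=st();print(delta(onbox(-.0405,.32,0),down(78)))
c=camera("wrist");T=np.array(c["tool_from_camera"]);K=np.array(c["intrinsics"]);print(np.round(T,3).tolist(),K[0,0])
Ti=np.linalg.inv(T);f=c["frame"].copy();print({k for k in c})
for xl,yl in((-.045,-.07),(-.045,.07),(.045,-.07),(.045,.07),(-.036,0),(-.045,0)):
    P=onbox(xl,.24,0)+yl*np.cross([0,0,1],BX);q=Ti@np.r_[o["eef_rot"].T@(P-o["tcp_pos"]),1];p=K@[q[0],-q[1],-q[2]];p=p[:2]/p[2];print(p.round())
    cv2.circle(f,tuple(int(k) for k in p),3,(255,0,0),-1)
save("e.png",f)
E
```

```text
t 4.05 tcp [0.493  0.1159 0.3183] F [ 0.67  0.49 -0.16] g 0.499 q [  1.7  -8.5 107.6   0.   80.9 -76.1]
[-0.0006, -0.0003, -0.0017, 0.0003, -0.0004, -0.0034]
[[-0.0, 0.955, 0.297, 0.076], [1.0, 0.0, -0.0, -0.001], [-0.0, 0.297, -0.955, -0.143], [0.0, 0.0, 0.0, 1.0]] 317.44946099098223
{'intrinsics', 'frame', 'tool_from_camera'}
[315. 295.]
[313. 114.]
[427. 295.]
[447. 114.]
[326. 213.]
[314. 213.]
```

View pics/e.png

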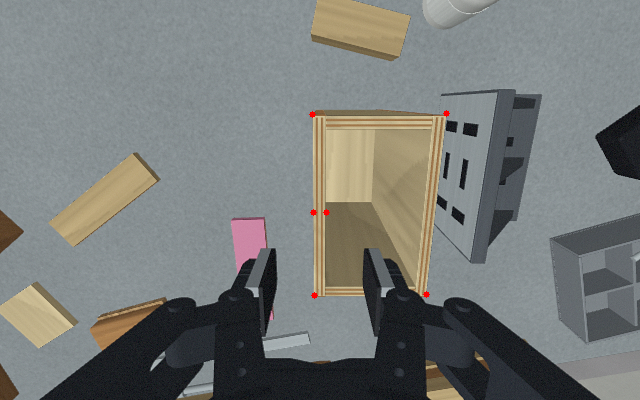

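The projected rim matches the wrist image to 1–2 px: corners at (313,113), (315,296), (427,295) and (446,114). Next I descend, close to a loose straddle, and compute the tipping rows.

```bash
python3 -m jog '[0,0,0,0.03,0,0,0, 0,0,0,0.06,0,0,0, 0,0,0,0.085,0,0,0, 0,0,0,0.105,0,0,0, 0,0,0,0.117,0,0,0, -0.4,0,0,0.118,0,0,0, -0.6,0,0,0.118,0,0,0, -0.65,0,0,0.118,0,0,0, -0.65,0,0,0.118,0,0,0, -0.65,0,0,0.118,0,0,0]' >/dev/null
python3 - <<'E'
from h import *
st()
def rows(a,bs,xl=-.0405,zl=.2):
    for b in bs: print(b,np.round(delta(onbox(xl,zl,b),down(78,b),onbox(xl,zl,a),down(78,a)),4))
print(delta(onbox(-.0405,.2,0),down(78)))
rows(0,np.arange(1.5,19,1.5));rows(15,np.arange(16,28,1))
E
```

```text
t 4.93 tcp [0.4937 0.1171 0.2022] F [-0.72 -0.59 -0.76] g 0.171 q [  1.9  -3.6 115.3   0.   68.1 -76.1]
[-0.0003, -0.0017, 0.0022, 0.0008, 0.0031, -0.0002]
1.5 [ 0.      0.0053 -0.0022  0.0262  0.      0.    ]
3.0 [ 0.      0.0106 -0.0042  0.0524  0.      0.    ]
4.5 [ 0.      0.016  -0.0061  0.0785  0.     -0.    ]
6.0 [ 0.      0.0214 -0.0078  0.1047  0.     -0.    ]
7.5 [-0.      0.0268 -0.0094  0.1309 -0.      0.    ]
9.0 [-0.      0.0323 -0.0109  0.1571 -0.      0.    ]
10.5 [ 0.      0.0379 -0.0122  0.1833 -0.      0.    ]
12.0 [ 0.      0.0435 -0.0134  0.2094  0.     -0.    ]
13.5 [-0.      0.0491 -0.0144  0.2356 -0.      0.    ]
15.0 [ 0.      0.0547 -0.0153  0.2618 -0.     -0.    ]
16.5 [ 0.      0.0603 -0.016   0.288   0.     -0.    ]
18.0 [ 0.      0.066  -0.0166  0.3142  0.     -0.    ]
16 [-0.      0.0035 -0.0015  0.0175  0.     -0.    ]
17 [-0.      0.007  -0.0029  0.0349 -0.      0.    ]
18 [-0.      0.0106 -0.0042  0.0524  0.     -0.    ]
19 [-0.      0.0142 -0.0055  0.0698  0.      0.    ]
20 [-0.      0.0178 -0.0067  0.0873  0.      0.    ]
21 [-0.      0.0214 -0.0078  0.1047  0.      0.    ]
22 [-0.      0.025  -0.0089  0.1222  0.      0.    ]
23 [-0.      0.0287 -0.01    0.1396  0.      0.    ]
24 [-0.      0.0323 -0.0109  0.1571  0.      0.    ]
25 [-0.      0.036  -0.0118  0.1745  0.     -0.    ]
26 [-0.      0.0397 -0.0126  0.192   0.     -0.    ]
27 [-0.      0.0435 -0.0134  0.2094  0.      0.    ]
```

```bash
python3 -m jog '[-0.65,0,0.0053,-0.002,0.026,0,0, -0.65,0,0.0106,-0.004,0.052,0,0, -0.65,0,0.016,-0.006,0.0785,0,0, -0.65,0,0.0214,-0.008,0.105,0,0, -0.65,0,0.0268,-0.0095,0.131,0,0, -0.65,0,0.0323,-0.011,0.157,0,0, -0.65,0,0.0379,-0.012,0.183,0,0, -0.65,0,0.0435,-0.0135,0.209,0,0, -0.65,0,0.0491,-0.0145,0.2355,0,0, -0.65,0,0.0547,-0.0155,0.262,0,0, -0.65,0,0.0547,-0.0155,0.262,0,0]' >/dev/null
python3 - <<'E'
from h import *
st();print(delta(onbox(-.0405,.2,15),down(78,15)))
c=camera("scene");save("f.png",cv2.resize(c["frame"][90:290,300:500],None,fx=2.5,fy=2.5))
E
```

```text
t 5.85 tcp [0.5047 0.1717 0.2165] F [-0.84  0.89 -0.46] g 0.173 q [ 14.2   4.2 106.8 -13.9  76.  -59.7]
[-0.0008, -0.0023, 0.0019, 0.0, 0.0013, 0.0007]
```

View pics/f.png

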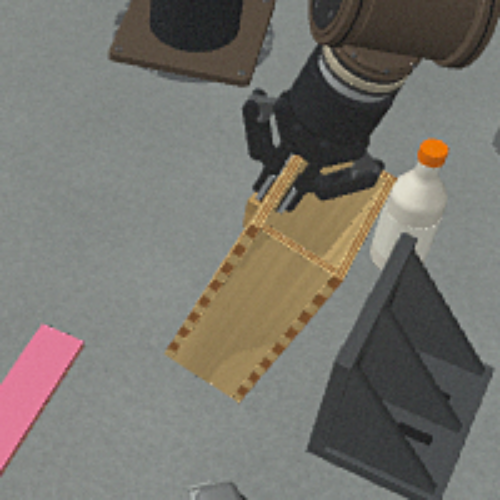

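Tipping cleanly: at about 15°, the fingers straddle the front wall at (275,190). Continuing.

```bash
python3 -m jog '[-0.65,0,0.0035,-0.0015,0.0175,0,0, -0.65,0,0.007,-0.003,0.035,0,0, -0.65,0,0.0106,-0.004,0.052,0,0, -0.65,0,0.0142,-0.0055,0.07,0,0, -0.65,0,0.0178,-0.0067,0.087,0,0, -0.65,0,0.0214,-0.008,0.105,0,0, -0.65,0,0.025,-0.009,0.122,0,0, -0.65,0,0.0287,-0.01,0.14,0,0, -0.65,0,0.0323,-0.011,0.157,0,0, -0.65,0,0.036,-0.012,0.1745,0,0, -0.65,0,0.0397,-0.0125,0.192,0,0, -0.65,0,0.0435,-0.0135,0.209,0,0]' >/dev/null
python3 - <<'E'
from h import *
st();print(delta(onbox(-.0405,.2,27),down(78,27)))
c=camera("scene");r=finder.cut_out("scene","ply_box")[0]
m=r["mask"].astype(np.float32);f=c["frame"]
for th in range(22,36):
    P=[onbox(x,z,th)+s*.07*np.cross([0,0,1],BX) for x in(-.045,.045) for z in(0,.24) for s in(-1,1)]
    s=sil(c,P);print(th,round(float(np.minimum(s,m).sum()/np.maximum(s,m).sum()),3))
E
```

```text
t 6.9 tcp [0.5136 0.2154 0.2175] F [ 0.69 -0.99  0.1 ] g 0.172 q [ 22.   12.7  99.3 -22.3  84.5 -50.5]
[-0.0012, -0.0015, 0.0013, -0.0014, -0.0002, -0.0002]
22 0.666
23 0.69
24 0.718
25 0.744
26 0.772
27 0.8
28 0.815
29 0.804
30 0.785
31 0.767
32 0.747
33 0.731
34 0.715
35 0.694
```

```bash
S='from h import *
st()'
python3 -m jog '[-0.65,0,0.0018,-0.0008,0.009,0,0, -0.65,0,0.0035,-0.0015,0.0175,0,0, -0.65,0,0.0035,-0.0015,0.0175,0,0]' >/dev/null; python3 -c "$S"
python3 -m jog '[-0.65,0,0.0018,-0.0008,0.009,0,0, -0.65,0,0.0035,-0.0015,0.0175,0,0, -0.65,0,0.0035,-0.0015,0.0175,0,0]' >/dev/null; python3 -c "$S"
python3 -m jog '[-0.65,0,0.0018,-0.0008,0.009,0,0, -0.65,0,0.0035,-0.0015,0.0175,0,0, -0.65,0,0.0035,-0.0015,0.0175,0,0]' >/dev/null
python3 - <<'E'
from h import *
st()
c=camera("scene")
m=finder.cut_out("scene","ply_box")[0]["mask"].astype(np.float32);f=c["frame"]
for th in range(26,34):
    P=[onbox(x,z,th)+s*.07*np.cross([0,0,1],BX) for x in(-.045,.045) for z in(0,.24) for s in(-1,1)]
    s=sil(c,P);print(th,round(float(np.minimum(s,m).sum()/np.maximum(s,m).sum()),3))
for v in (onbox(.045,0,0)+s*.07*np.cross([0,0,1],BX) for s in(-1,1)):
    cv2.circle(f,tuple(int(k) for k in np.round(proj(c,v))),1,(255,0,0),-1)
save("g.png",cv2.resize(f[90:290,300:540],None,fx=3,fy=3))
E
```

```text
t 7.25 tcp [0.5144 0.2189 0.2173] F [0.82 0.18 0.21] g 0.177 q [ 22.6  13.4  98.6 -22.8  85.2 -50. ]
t 7.5 tcp [0.5147 0.2215 0.2175] F [-2.41 -4.43  2.06] g 0.172 q [ 23.1  14.1  98.  -23.6  86.1 -49.4]
t 7.75 tcp [0.5156 0.2241 0.2189] F [-3.61 -6.7   6.49] g 0.175 q [ 23.6  14.8  97.3 -24.3  87.1 -48.8]
26 0.749
27 0.77
28 0.789
29 0.784
30 0.759
31 0.737
32 0.717
33 0.7
```

View pics/g.png

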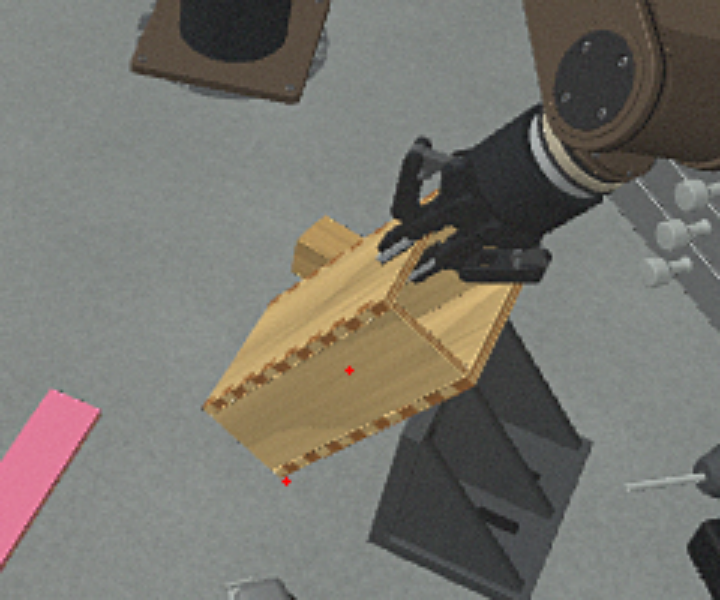

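The box now lies on the plate: reaction about 8 N and the fingers have contacted. I'm backing off to zero force, then releasing and re-fitting the leaning pose.

```bash
S='from h import *
st()'
python3 -m jog '[-0.65,0,-0.0018,0.0008,-0.009,0,0, -0.65,0,-0.0035,0.0013,-0.0175,0,0, -0.65,0,-0.005,0.0018,-0.026,0,0, -0.65,0,-0.005,0.0018,-0.026,0,0]' >/dev/null; python3 -c "$S"
python3 -m jog '[-0.4,0,0,0,0,0,0, -0.2,0,0,0,0,0,0, -0.2,0,0,-0.02,0,0,0, -0.2,0,0,-0.05,0,0,0, -0.2,0,0,-0.08,0,0,0, -0.2,0,0,-0.11,0,0,0, -0.2,0,0,-0.12,0,0,0]' >/dev/null
python3 - <<'E'
from h import *
st()
L=[]
for n in("scene","top"):
    for k in range(3):
        c=camera(n);R=finder.cut_out(n,"ply_box")
        if R and R[0]["mask"].sum()>1500: L.append((c,R[0]["mask"].astype(np.float32)));print(n,R[0]["at"],R[0]["score"])
        if n=="scene": cc=c
def pts(p):
    ps,px,th,yw=p;o=[];ya=np.radians(YAW+yw);X=np.array([np.cos(ya),np.sin(ya),0]);Y=np.cross([0,0,1],X);t=np.radians(th)
    for x in(-.09,0):
        for z in(0,.24):
            for s in(-1,1): o.append(PIV+ps*Y+px*BX+s*.07*Y+X*(x*np.cos(t)+z*np.sin(t))+np.array([0,0,z*np.cos(t)-x*np.sin(t)]))
    return o
def cost(p):
    s=0
    for c,m in L:
        r=sil(c,pts(p));s+=1-np.minimum(r,m).sum()/np.maximum(r,m).sum()
    return s/len(L)
p0=np.array([0,0,29,0.]);r=minimize(cost,p0,method="Nelder-Mead",options=dict(initial_simplex=[p0,p0+[.01,0,0,0],p0+[0,.01,0,0],p0+[0,0,4,0],p0+[0,0,0,4]]))
print(r.x,r.fun)
f=cc["frame"]
for v in pts(r.x): cv2.circle(f,tuple(int(k) for k in np.round(proj(cc,v))),1,(255,0,0),-1)
a=cv2.resize(f[90:290,300:500],None,fx=2,fy=2)
f=camera("top")["frame"];tc=camera("top");
for v in pts(r.x): cv2.circle(f,tuple(int(k) for k in np.round(proj(tc,v))),1,(255,0,0),-1)
b=cv2.resize(f[165:265,170:270],None,fx=4,fy=4)
save("i.png",np.hstack([a,b]))
E
```

```text
t 8.18 tcp [0.5151 0.221  0.2178] F [-0.46 -0.53 -0.02] g 0.169 q [ 22.9  13.7  98.3 -23.1  85.5 -49.7]
t 8.77 tcp [0.5281 0.2792 0.3278] F [-0.37  0.22  1.66] g 0.401 q [ 27.1  14.5  85.7 -22.   97.6 -50.4]
scene [426.4, 201.1] 0.67
scene [423.3, 200.5] 0.64
scene [422.2, 200.4] 0.55
top [229.8, 214.5] 0.77
top [226.0, 216.1] 0.83
top [226.2, 215.8] 0.87
[ 3.72206883e-05 -1.03546776e-03  2.83238942e+01 -5.10418503e-01] 0.03298768401145935
```

View pics/i.png

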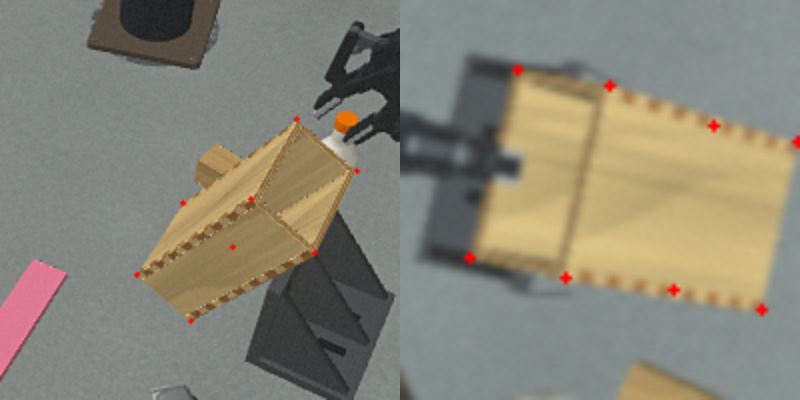

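The box leans at 28.3° with its rear edge within about 1 mm of where it was, and the fingers are clear. On to the board.

Run:
```python
from h import *
st()
print(delta([.4855,-.2137,.33],down(23.4)))
```

```text
t 9.47 tcp [0.5268 0.2769 0.3229] F [-0.65 -0.01 -0.36] g 0.401 q [ 26.9  14.6  86.2 -22.   97.5 -50.4]
[-0.0619, -0.4325, 0.2269, -0.4593, 0.2366, 0.9321]
```

```bash
python3 -m jog '[0.4,0,0,-0.03,0,0,0, 0.6,-0.062,-0.4325,0.227,-0.459,0.237,0.932, 0.6,-0.062,-0.4325,0.227,-0.459,0.237,0.932, 0.6,-0.062,-0.4325,0.227,-0.459,0.237,0.932, 0.6,-0.062,-0.4325,0.227,-0.459,0.237,0.932, 0.6,-0.062,-0.4325,0.227,-0.459,0.237,0.932, 0.6,-0.062,-0.4325,0.227,-0.459,0.237,0.932, 0.6,-0.062,-0.4325,0.227,-0.459,0.237,0.932, 0.6,-0.062,-0.4325,0.227,-0.459,0.237,0.932, 0.6,-0.062,-0.4325,0.227,-0.459,0.237,0.932, 0.6,-0.062,-0.4325,0.227,-0.459,0.237,0.932, 0.6,-0.062,-0.4325,0.227,-0.459,0.237,0.932]' >/dev/null
python3 - <<'E'
from h import *
st();print(delta([.4855,-.2137,.15],down(23.4)))
E
```

```text
t 10.47 tcp [ 0.4889 -0.1676  0.3325] F [-0.87  0.51 -0.38] g 0.799 q [-30.2  -7.5 105.3   0.   82.2 -53.5]
[-0.0408, -0.0216, 0.1825, 0.0009, 0.001, -0.0011]
```

```bash
python3 -m jog '[0.6,-0.02,-0.011,0.03,0,0,0, 0.6,-0.041,-0.022,0.06,0,0,0, 0.6,-0.041,-0.022,0.1,0,0,0, 0.6,-0.041,-0.022,0.14,0,0,0, 0.6,-0.041,-0.022,0.17,0,0,0, 0.6,-0.041,-0.022,0.1825,0,0,0, 0.6,-0.041,-0.022,0.1825,0,0,0]' >/dev/null
python3 - <<'E'
from h import *
o=st();c=camera("wrist");T=np.array(c["tool_from_camera"]);K=np.array(c["intrinsics"])
Ti=np.linalg.inv(T);f=c["frame"].copy()
def wr(P):
    q=Ti@np.r_[o["eef_rot"].T@(P-o["tcp_pos"]),1];p=K@[q[0],-q[1],-q[2]];return p[:2]/p[2]
for v in corners([.4855,-.2137,np.radians(-66.6)],BRD):
    if v[2]>0: cv2.circle(f,tuple(int(k) for k in wr(v)),2,(255,0,0),-1)
save("j.png",f)
r=finder.cut_out("wrist","board");print([(q["at"],q["score"]) for q in r])
m=[q for q in r if q["score"]>.4]
if m:
    M=m[0]["mask"].astype(np.uint8);h=cv2.convexHull(np.argwhere(M)[:,::-1].astype(np.int32));print(cv2.approxPolyDP(h,6,True).tolist())
print([wr(v).round().tolist() for v in corners([.4855,-.2137,np.radians(-66.6)],BRD) if v[2]>0])
E
```

```text
t 11.05 tcp [ 0.4839 -0.2103  0.1457] F [-0.56 -0.99 -0.15] g 0.803 q [-34.5   3.2 114.9  -0.   62.4 -57.9]
[([580.9, 55.2], 0.86), ([319.1, 180.7], 0.72)]
[[[639, 154]], [[486, 32]], [[509, 0]], [[577, 0]], [[639, 55]]]
[[291.0, 91.0], [351.0, 91.0], [296.0, 284.0], [346.0, 284.0]]
```

View pics/j.png

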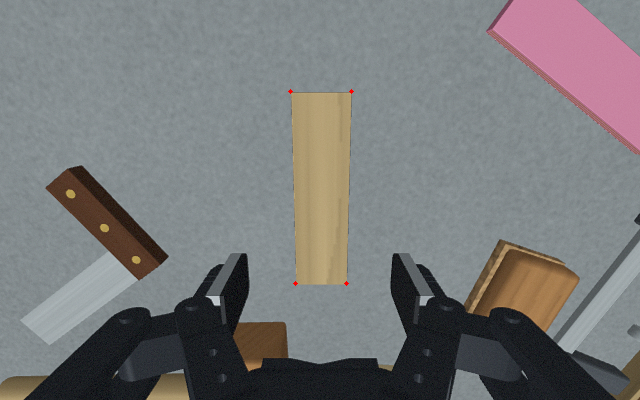

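The board corners coincide with the projection: (291,91), (351,91), (346,284), (296,284). Descend and grip.

```bash
python3 -m jog '[0.6,0.002,-0.003,0.04,0,0,0, 0.6,0.002,-0.003,0.08,0,0,0, 0.6,0.002,-0.003,0.11,0,0,0, 0.6,0.002,-0.003,0.13,0,0,0, 0.6,0.002,-0.003,0.14,0,0,0, 0.6,0.002,-0.003,0.14,0,0,0]' >/dev/null
python3 - <<'E'
from h import *
o=st();print(delta([.4855,-.2137,.001],down(23.4)))
c=camera("wrist");save("k.png",c["frame"][180:400,150:490])
E
```

```text
t 11.65 tcp [ 0.483  -0.2111  0.0095] F [-0.38  0.01 -0.4 ] g 0.801 q [-34.6  15.2 118.3  -0.   46.5 -58.1]
[-0.0034, 0.0013, 0.0085, -0.0002, -0.0002, 0.0005]
```

View pics/k.png

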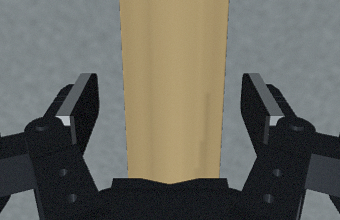

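The board lies centred between the open fingers (edges at x=120–228 of the crop). Lower and close.

```bash
python3 -m jog '[0.6,-0.0035,0.0013,0.006,0,0,0, 0.6,-0.0035,0.0013,0.0085,0,0,0, 0.3,-0.0035,0.0013,0.0085,0,0,0, 0,-0.0035,0.0013,0.0085,0,0,0, 0,-0.0035,0.0013,0.0085,0,0,0, 0,-0.0035,0.0013,0.0085,0,0,0, 0,-0.0035,0.0013,0.0085,0,0,0]' 25 >/dev/null
python3 - <<'E'
from h import *
o=st()
E
python3 -m jog '[0,0,0,-0.004,0,0,0, 0,0,0,-0.006,0,0,0, 0,0,0,-0.006,0,0,0]' >/dev/null
python3 - <<'E'
from h import *
o=st()
T=PIV-.001*BX-BX*(.054+.09);print("goal",T)
# staging 40 mm out
p=o["tcp_pos"]
print("stage",delta(np.r_[(T-.05*BX)[:2],p[2]],down(-12)))
print("final from stage",delta(np.r_[T[:2],0],down(-12),np.r_[(T-.05*BX)[:2],0],down(-12)))
L=[]
c=camera("top");r=[q for q in finder.cut_out("top","board")];print([(q["at"],round(q["score"],2)) for q in r])
E
```

```text
t 12.28 tcp [ 0.4858 -0.2142  0.0021] F [-1.14  0.52  5.45] g 0.575 q [-34.7  16.4 117.8  -0.   45.7 -58.2]
t 12.53 tcp [ 0.4849 -0.2135  0.007 ] F [-0.8  -0.62 -0.45] g 0.575 q [-34.7  15.8 117.9   0.   46.3 -58.2]
goal [0.48120883 0.05718524 0.        ]
stage [0.2091, 0.0752, 0.0, -0.0002, -0.0002, 0.618]
final from stage [0.05, -0.0, 0.0, 0.0, 0.0, 0.0]
[([309.9, 175.4], 0.59), ([346.1, 226.8], 0.42), ([415.8, 280.0], 0.24)]
```

```bash
python3 -m jog '[0,0.02,0.007,0,0,0,0.06, 0,0.045,0.016,0,0,0,0.13, 0,0.075,0.027,0,0,0,0.22, 0,0.105,0.038,0,0,0,0.31, 0,0.135,0.049,0,0,0,0.4, 0,0.165,0.06,0,0,0,0.49, 0,0.19,0.069,0,0,0,0.56, 0,0.205,0.074,0,0,0,0.61, 0,0.209,0.075,0,0,0,0.618, 0,0.209,0.075,0,0,0,0.618]' >/dev/null
python3 - <<'E'
from h import *
o=st()
T=PIV-.001*BX-BX*(.054+.09);p=o["tcp_pos"]
print("final",delta(np.r_[T[:2],p[2]],down(-12)))
c=camera("wrist");save("l.png",c["frame"]);K=np.array(c["intrinsics"]);Ti=np.linalg.inv(np.array(c["tool_from_camera"]))
c=camera("scene");save("m.png",c["frame"])
E
```

```text
t 13.47 tcp [0.4702 0.009  0.0065] F [-0.35 -0.36 -0.84] g 0.572 q [-11.3   9.3 126.   -0.   44.7   0.5]
final [0.0495, 0.0009, -0.0, -0.0012, 0.0, 0.0031]
```

View pics/l.png

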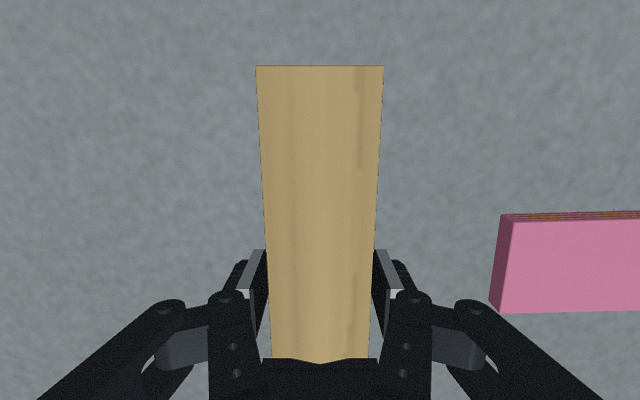

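The board is gripped straight: its leading end is at row 66, columns 256–384, pointing at the box. I check its reach in the tool frame and look at the scene with the 12-picture limit in mind.

Run:
```python
from h import *
o=monitor.get_obs();c=camera("wrist");K=np.array(c["intrinsics"]);T=np.array(c["tool_from_camera"])
for uv in((256,66),(384,66)):
    p=np.linalg.inv(K)@[uv[0],uv[1],1];d=T[:3,:3]@[p[0],-p[1],-p[2]];q=T[:3,3]
    for zt in(.017,):
        R=o["eef_rot"];w0=o["tcp_pos"]+R@q;wd=R@d;P=w0+wd*(zt-w0[2])/wd[2]
        print(R.T@(P-o["tcp_pos"]),"along BX to pivot",(PIV-P)@BX,"lat",np.cross([0,0,1],BX)@(P-PIV))
```

```text
[ 0.08914351 -0.02455992 -0.01015009] along BX to pivot 0.10662127401841548 lat 0.024344353298620596
[ 0.08913262  0.02489051 -0.01015194] along BX to pivot 0.10658080497204941 lat -0.025106065083643218
```

```bash
python3 -m jog '[0,0,0.001,0.003,0,0,0.003, 0,0,0.001,0.0045,0,0,0.003, 0,0.008,0.001,0.0045,0,0,0.003, 0,0.016,0.001,0.0045,0,0,0.003, 0,0.024,0.001,0.0045,0,0,0.003, 0,0.032,0.001,0.0045,0,0,0.003, 0,0.039,0.001,0.0045,0,0,0.003, 0,0.045,0.001,0.0045,0,0,0.003, 0,0.05,0.001,0.0045,0,0,0.003, 0,0.052,0.001,0.0045,0,0,0.003, 0,0.052,0.001,0.0045,0,0,0.003]' >/dev/null
python3 - <<'E'
from h import *
st()
E
python3 -m jog '[0.15,0,0,0,0,0,0, 0.35,0,0,0,0,0,0, 0.4,0,0,0,0,0,0, 0.4,0,0,-0.01,0,0,0, 0.4,0,0,-0.03,0,0,0, 0.4,-0.01,0,-0.06,0,0,0, 0.4,-0.02,0,-0.1,0,0,0, 0.4,-0.02,0,-0.14,0,0,0, 0.4,-0.02,0,-0.18,0,0,0, 0.4,-0.02,0,-0.22,0,0,0, 0.4,-0.02,0,-0.26,0,0,0, 0.4,-0.02,0,-0.29,0,0,0]' >/dev/null
python3 - <<'E'
from h import *
o=st();c=camera("wrist");save("n.png",c["frame"])
c=camera("scene");save("o.png",c["frame"][100:300,240:500])
c=camera("scene")
for q in finder.cut_out("scene","board"): print(q["at"],q["score"])
print(delta([*(onbox(-.0405,.2,28.3))],down(78,28.3)))
print(delta(onbox(-.0405,.36,28.3),down(78,28.3)))
E
```

```text
t 14.53 tcp [0.4826 0.0592 0.0024] F [-0.37 -0.34 -1.22] g 0.575 q [ -5.   11.6 123.9   0.   44.5   7.1]
t 15.53 tcp [0.4788 0.0388 0.2976] F [ 0.94 -0.81 -0.2 ] g 0.698 q [ -7.5 -11.8 112.5   0.   78.9   4.7]
[352.0, 207.0] 0.91
[307.4, 253.9] 0.62
[0.183, -0.0021, 0.0775, 0.3893, -0.3861, -1.5398]
[0.2589, -0.0019, -0.0634, 0.3893, -0.3861, -1.5398]
```

View pics/o.png

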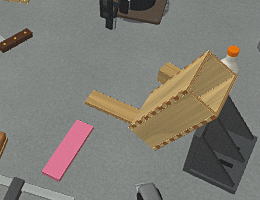

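The board lies square under the middle of the raised front (junction at about (140,122) of the crop). I measure it numerically and move over the front wall, aligned with the lean.

```bash
python3 -m jog '[0.2,0,0,-0.01,0,0,0, 0,0.26,-0.002,-0.063,0.389,-0.386,-1.54, 0,0.26,-0.002,-0.063,0.389,-0.386,-1.54, 0,0.26,-0.002,-0.063,0.389,-0.386,-1.54, 0,0.26,-0.002,-0.063,0.389,-0.386,-1.54, 0,0.26,-0.002,-0.063,0.389,-0.386,-1.54, 0,0.26,-0.002,-0.063,0.389,-0.386,-1.54, 0,0.26,-0.002,-0.063,0.389,-0.386,-1.54, 0,0.26,-0.002,-0.063,0.389,-0.386,-1.54, 0,0.26,-0.002,-0.063,0.389,-0.386,-1.54, 0,0.26,-0.002,-0.063,0.389,-0.386,-1.54, 0,0.26,-0.002,-0.063,0.389,-0.386,-1.54]' >/dev/null
cat > chk.py <<'E'
from h import *
import sys
th=float(sys.argv[1])
Y=np.cross([0,0,1],BX);B=[onbox(x,z,th)-.001*BX+s*.07*Y for x in(-.045,.045) for z in(0,.24) for s in(-1,1)]
L=[]
for n,t in(("scene",(352,207)),("top",(290,222))):
    for k in range(3):
        c=camera(n);R=[q for q in finder.cut_out(n,"board") if np.hypot(*(np.array(q["at"])-t))<14]
        if R: print(n,R[0]["at"]);L.append((c,R[0]["mask"].astype(np.float32)*(1-sil(c,B)),sil(c,B)))
def cost(p):
    s=0
    for c,m,b in L:
        r=sil(c,corners(p,BRD))*(1-b);s+=1-np.minimum(r,m).sum()/np.maximum(r,m).sum()
    return s/len(L)
p0=np.array([.4815,.058,np.radians(78)]);r=minimize(cost,p0,method="Nelder-Mead",options=dict(initial_simplex=[p0,p0+[.01,0,0],p0+[0,.01,0],p0+[0,0,.08]]))
C=np.r_[r.x[:2],0];d=PIV-.001*BX-C;print("board",r.x[:2],np.degrees(r.x[2]),r.fun,"end to pivot",d@BX-.09,"lateral",d@Y)
E
python3 chk.py 28.3
python3 - <<'E'
from h import *
st();print(delta(onbox(-.0405,.36,28.3),down(78,28.3)));print(delta(onbox(-.0405,.2,28.3),down(78,28.3)))
E
```

```text
scene [352.0, 208.3]
scene [353.2, 205.1]
scene [353.0, 208.2]
top [286.4, 225.6]
top [292.0, 226.2]
top [287.0, 225.7]
board [0.48219267 0.06097529] 77.34606714541638 0.07377492636442184 end to pivot 0.05008821880231798 lateral 0.0001743485287594615
t 17.33 tcp [0.5314 0.2934 0.3557] F [ 0.52 -0.02  0.58] g 0.499 q [ 26.2  14.9  81.6 -17.1 101.1 -37.7]
[-0.0004, -0.0017, -0.0012, 0.0618, -0.0638, -0.2436]
[-0.0117, -0.0102, 0.1581, 0.0618, -0.0638, -0.2436]
```

```bash
python3 -m jog '[0,0,0,0,0.03,-0.03,-0.12, 0,0,-0.002,-0.001,0.062,-0.064,-0.244, 0,0,-0.002,-0.001,0.062,-0.064,-0.244, 0,0,-0.002,-0.001,0.062,-0.064,-0.244]' >/dev/null;  python3 - <<'E'
from h import *
st();print(delta(onbox(-.0405,.2,28.3)-.001*BX,down(78,28.3)))
E
```

```text
t 17.67 tcp [0.5303 0.2927 0.3571] F [0.43 0.06 0.4 ] g 0.498 q [ 27.9  15.2  81.9 -21.7 101.1 -50.8]
[-0.0009, -0.0013, 0.1602, -0.0, -0.0001, -0.0007]
```

```bash
python3 -m jog '[0,-0.001,-0.001,0.03,0,0,0, 0,-0.001,-0.001,0.065,0,0,0, 0,-0.001,-0.001,0.1,0,0,0, 0,-0.001,-0.001,0.13,0,0,0, 0,-0.001,-0.001,0.15,0,0,0, 0,-0.001,-0.001,0.159,0,0,0, -0.4,-0.001,-0.001,0.159,0,0,0, -0.6,-0.001,-0.001,0.159,0,0,0, -0.65,-0.001,-0.001,0.159,0,0,0, -0.65,-0.001,-0.001,0.159,0,0,0]' >/dev/null;  python3 - <<'E'
from h import *
st();print(delta(onbox(-.0405,.2,28.3)-.001*BX,down(78,28.3)))
for a,bs in((28.3,np.arange(27.3,16,-1)),):
    for b in bs: print(b,np.round(delta(onbox(-.0405,.2,b),down(78,b),onbox(-.0405,.2,a),down(78,a)),4))
E
```

```text
t 18.5 tcp [0.5169 0.2184 0.2198] F [-0.12 -0.09  1.33] g 0.172 q [ 22.6  13.5  98.3 -23.1  85.4 -50.1]
[0.0014, 0.0001, 0.0035, 0.0018, 0.0033, -0.0003]
27.3 [ 0.     -0.0035  0.0015 -0.0175  0.     -0.    ]
26.3 [-0.     -0.0069  0.0031 -0.0349  0.      0.    ]
25.3 [ 0.     -0.0104  0.0047 -0.0524  0.     -0.    ]
24.3 [ 0.     -0.0137  0.0065 -0.0698  0.      0.    ]
23.3 [ 0.     -0.0171  0.0082 -0.0873  0.      0.    ]
22.3 [ 0.     -0.0204  0.01   -0.1047  0.      0.    ]
21.3 [-0.     -0.0237  0.0119 -0.1222  0.      0.    ]
20.3 [ 0.     -0.027   0.0138 -0.1396  0.      0.    ]
19.3 [-0.     -0.0302  0.0158 -0.1571  0.      0.    ]
18.3 [ 0.     -0.0334  0.0179 -0.1745 -0.      0.    ]
17.3 [ 0.     -0.0366  0.02   -0.192   0.      0.    ]
16.3 [ 0.     -0.0397  0.0221 -0.2094  0.      0.    ]
```

```bash
python3 -m jog '[-0.72,0,-0.0017,0.0007,-0.009,0,0, -0.72,0,-0.0035,0.0015,-0.0175,0,0, -0.72,0,-0.0069,0.003,-0.035,0,0, -0.72,0,-0.0104,0.0047,-0.0525,0,0, -0.72,0,-0.0137,0.0065,-0.07,0,0, -0.72,0,-0.0171,0.008,-0.087,0,0, -0.72,0,-0.0204,0.01,-0.105,0,0, -0.72,0,-0.0237,0.012,-0.122,0,0, -0.72,0,-0.027,0.014,-0.14,0,0, -0.72,0,-0.0302,0.016,-0.157,0,0, -0.72,0,-0.0334,0.018,-0.1745,0,0, -0.72,0,-0.035,0.019,-0.183,0,0]' >/dev/null;  python3 - <<'E'
from h import *
o=st();a=17.8
print(np.degrees(np.arcsin(-o["eef_rot"][2,1])),delta(onbox(-.0405,.2,a)-.001*BX,down(78,a)))
for b in np.arange(17,7,-1): print(b,np.round(delta(onbox(-.0405,.2,b),down(78,b),onbox(-.0405,.2,a),down(78,a)),4))
c=camera("scene");m=finder.cut_out("scene","ply_box")[0]["mask"].astype(np.float32)
for th in range(10,26,1):
    P=[onbox(x,z,th)+s*.07*np.cross([0,0,1],BX) for x in(-.045,.045) for z in(0,.24) for s in(-1,1)]
    s=sil(c,P);print(th,round(float(np.minimum(s,m).sum()/np.maximum(s,m).sum()),3),end="; ")
E
```

```text
t 19.5 tcp [0.5073 0.1778 0.2176] F [-0.48  0.13  0.11] g 0.137 q [ 15.7   5.9 105.3 -16.   77.8 -57.7]
17.784165252991173 [0.0005, 0.0006, 0.0009, 0.0003, -0.0003, 0.0007]
17 [ 0.     -0.0028  0.0012 -0.014  -0.     -0.    ]
16 [ 0.     -0.0062  0.0028 -0.0314  0.     -0.    ]
15 [ 0.     -0.0097  0.0044 -0.0489 -0.     -0.    ]
14 [-0.     -0.0131  0.0061 -0.0663  0.     -0.    ]
13 [ 0.     -0.0164  0.0079 -0.0838  0.     -0.    ]
12 [ 0.     -0.0198  0.0097 -0.1012  0.     -0.    ]
11 [-0.     -0.0231  0.0115 -0.1187  0.     -0.    ]
10 [ 0.     -0.0264  0.0135 -0.1361  0.     -0.    ]
9 [ 0.     -0.0296  0.0154 -0.1536  0.      0.    ]
8 [ 0.     -0.0328  0.0175 -0.171   0.     -0.    ]
10 0.547; 11 0.582; 12 0.621; 13 0.662; 14 0.706; 15 0.747; 16 0.786; 17 0.815; 18 0.801; 19 0.77; 20 0.742; 21 0.713; 22 0.685; 23 0.662; 24 0.641; 25 0.624;
```

```bash
S='from h import *
st()'
python3 -m jog '[-0.72,0,-0.0014,0.0006,-0.007,0,0, -0.72,0,-0.0028,0.0012,-0.014,0,0, -0.72,0,-0.0045,0.002,-0.0225,0,0, -0.72,0,-0.0062,0.0028,-0.0315,0,0, -0.72,0,-0.008,0.0036,-0.04,0,0, -0.72,0,-0.0097,0.0044,-0.049,0,0, -0.72,0,-0.0114,0.0053,-0.0575,0,0, -0.72,0,-0.0131,0.006,-0.066,0,0, -0.72,0,-0.0148,0.007,-0.075,0,0, -0.72,0,-0.0164,0.008,-0.084,0,0, -0.72,0,-0.0164,0.008,-0.084,0,0]' >/dev/null; python3 -c "$S"
python3 -m jog '[-0.72,0,-0.0009,0.0004,-0.0045,0,0, -0.72,0,-0.0017,0.0008,-0.009,0,0, -0.72,0,-0.0017,0.0008,-0.009,0,0]' >/dev/null; python3 -c "$S"
cat > tilt.py <<'E'
from h import *
L=[]
for n in("scene","top"):
    for k in range(2):
        c=camera(n);R=finder.cut_out(n,"ply_box")
        if R and R[0]["mask"].sum()>1200: L.append((c,R[0]["mask"].astype(np.float32)))
def pts(p):
    ps,px,th,yw=p;o=[];ya=np.radians(YAW+yw);X=np.array([np.cos(ya),np.sin(ya),0]);Y=np.cross([0,0,1],X);t=np.radians(th)
    for x in(-.09,0):
        for z in(0,.24):
            for s in(-1,1): o.append(PIV+ps*Y+px*BX+s*.07*Y+X*(x*np.cos(t)+z*np.sin(t))+np.array([0,0,z*np.cos(t)-x*np.sin(t)]))
    return o
def cost(p):
    s=0
    for c,m in L:
        r=sil(c,pts(p));s+=1-np.minimum(r,m).sum()/np.maximum(r,m).sum()
    return s/len(L)
p0=np.array([0,0,13,0.]);r=minimize(cost,p0,method="Nelder-Mead",options=dict(initial_simplex=[p0,p0+[.01,0,0,0],p0+[0,.01,0,0],p0+[0,0,4,0],p0+[0,0,0,4]]))
print("lat,along,tilt,dyaw",r.x.round(4),r.fun)
E
python3 tilt.py
```

```text
t 20.52 tcp [0.5037 0.1605 0.2149] F [ 0.54  0.67 -0.2 ] g 0.139 q [ 12.3   2.9 108.1 -12.3  74.7 -61.9]
t 20.77 tcp [0.5034 0.1591 0.2146] F [-0.57 -0.43  0.06] g 0.141 q [ 11.9   2.6 108.4 -11.8  74.4 -62.4]
lat,along,tilt,dyaw [-1.00000e-04 -1.10000e-03  1.28843e+01 -6.40400e-01] 0.34299713373184204
```

```bash
S='from h import *
st()'
python3 -m jog '[-0.72,0,-0.0009,0.0004,-0.0045,0,0, -0.72,0,-0.0017,0.0008,-0.009,0,0, -0.72,0,-0.0017,0.0008,-0.009,0,0]' >/dev/null; python3 -c "$S"
python3 -m jog '[-0.72,0,-0.0009,0.0004,-0.0045,0,0, -0.72,0,-0.0017,0.0008,-0.009,0,0, -0.72,0,-0.0017,0.0008,-0.009,0,0]' >/dev/null; python3 -c "$S"
python3 tilt.py
```

```text
t 21.42 tcp [0.503  0.1572 0.2142] F [ 0.52  1.24 -0.04] g 0.14 q [ 11.5   2.3 108.7 -11.4  74.1 -62.9]
t 21.67 tcp [0.5026 0.1553 0.2138] F [-0.75  0.42  0.35] g 0.14 q [ 11.1   2.  109.  -11.   73.8 -63.4]
lat,along,tilt,dyaw [-8.00000e-04 -1.30000e-03  1.19238e+01 -6.24100e-01] 0.3415863513946533
```

```bash
S='from h import *
st()'
python3 -m jog '[-0.72,0,-0.0009,0.0004,-0.0045,0,0, -0.72,0,-0.0017,0.0008,-0.009,0,0, -0.72,0,-0.0017,0.0008,-0.009,0,0]' >/dev/null; python3 -c "$S"
python3 tilt.py
python3 -m jog '[-0.72,0,-0.0009,0.0004,-0.0045,0,0, -0.72,0,-0.0017,0.0008,-0.009,0,0, -0.72,0,-0.0017,0.0008,-0.009,0,0]' >/dev/null; python3 -c "$S"
python3 tilt.py
```

```text
t 22.32 tcp [0.5022 0.1535 0.2132] F [-1.02  1.35  0.48] g 0.139 q [ 10.7   1.8 109.3 -10.5  73.5 -63.9]
lat,along,tilt,dyaw [-6.00000e-04 -2.90000e-03  1.19423e+01 -4.65400e-01] 0.292543888092041
t 22.97 tcp [0.5018 0.1517 0.2128] F [-0.52  0.57 -0.04] g 0.136 q [ 10.3   1.5 109.6 -10.1  73.2 -64.4]
lat,along,tilt,dyaw [ 4.0000e-04 -1.9000e-03  1.1066e+01 -9.3200e-02] 0.35962462425231934
```

```bash
python3 -m jog '[-0.72,0,0.0009,-0.0004,0.0045,0,0, -0.72,0,0.0017,-0.0008,0.009,0,0, -0.72,0,0.0035,-0.0015,0.0175,0,0, -0.72,0,0.0035,-0.0015,0.0175,0,0, -0.72,0,0.0035,-0.0015,0.0175,0,0]' >/dev/null
cat > tilt2.py <<'E'
from h import *
import sys
exec(open("tilt.py").read().split("L=[]")[1].split("p0=")[0].split("def pts")[1].join(["def pts",""])) if 0 else None
def pts(px,th,lift=0,yw=-.5):
    ya=np.radians(YAW+yw);X=np.array([np.cos(ya),np.sin(ya),0]);Y=np.cross([0,0,1],X);t=np.radians(th)
    return [PIV+px*BX+s*.07*Y+X*(x*np.cos(t)+z*np.sin(t))+np.array([0,0,lift+z*np.cos(t)-x*np.sin(t)]) for x in(-.09,0) for z in(0,.24) for s in(-1,1)]
if __name__=="__main__":
    ms=[]
    for k in range(6):
        c=camera("scene");R=[q for q in finder.cut_out("scene","ply_box") if q["mask"].sum()>1500]
        if R: ms.append(R[0]["mask"].astype(np.float32))
    m=np.median(ms,0)[172:];print(len(ms))
    def cost(p):
        r=sil(c,pts(*p))[172:];return 1-np.minimum(r,m).sum()/np.maximum(r,m).sum()
    for p0 in(np.array([0,12.]),np.array([0,12.,0])):
        s=[p0]+[p0+e for e in np.diag([.006,3,.005])[:len(p0),:len(p0)]]
        r=minimize(cost,p0,method="Nelder-Mead",options=dict(initial_simplex=s));print("along,tilt,(lift)",r.x.round(4),r.fun)
    print([(t,round(min(cost([d,t]) for d in(-.002,-.001,0)),4)) for t in(9.5,10.5,11.5,12.5,13.5,14.5)])
    f=c["frame"].copy();print(st()["t"])
    save("p.png",cv2.resize(f[110:260,320:460],None,fx=4,fy=4,interpolation=cv2.INTER_CUBIC))
E
python3 tilt2.py
```

```text
6
along,tilt,(lift) [-2.00000e-03  1.22203e+01] 0.015947818756103516
along,tilt,(lift) [-2.10000e-03  1.22316e+01  1.00000e-04] 0.015947818756103516
[(9.5, np.float32(0.12)), (10.5, np.float32(0.0671)), (11.5, np.float32(0.0238)), (12.5, np.float32(0.0245)), (13.5, np.float32(0.0784)), (14.5, np.float32(0.1362))]
t 24.38 tcp [0.5026 0.1555 0.2137] F [ 1.85  0.03 -0.52] g 0.143 q [ 11.2   2.1 109.  -11.   73.8 -63.4]
24.3833
```

View pics/p.png

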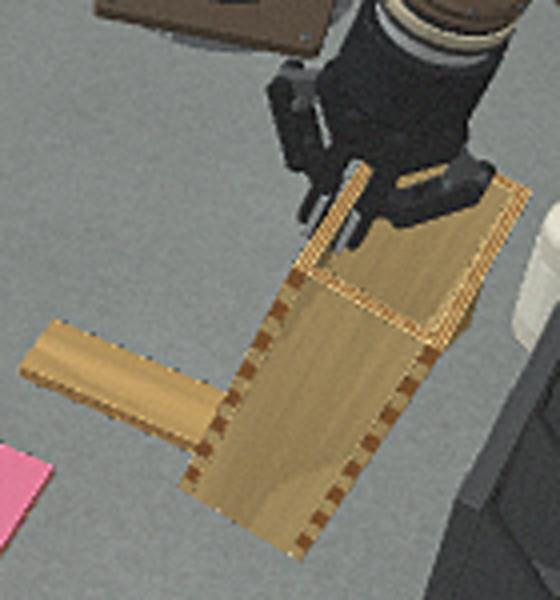

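The box sits at 12.2° while the tool is at 11.5°, so it is off the front finger and resting on the board (a 12 mm board 55 mm from the rear edge gives 12.3°). Re-centre slightly, then open slowly and withdraw.

```bash
python3 -m jog '[-0.72,0,0.0009,-0.0004,0.0045,0,0, -0.72,0,0.0022,-0.0008,0.011,0,0, -0.68,0,0.0022,-0.0008,0.011,0,0, -0.62,0,0.0022,-0.0008,0.011,0,0, -0.55,0,0.0022,-0.0008,0.011,0,0, -0.45,0,0.0022,-0.0008,0.011,0,0, -0.35,0,0.0022,-0.0008,0.011,0,0, -0.25,0,0.0022,-0.0008,0.011,0,0, -0.25,0,0.0022,-0.0008,0.011,0,0]' >/dev/null; python3 tilt2.py
python3 -m jog '[-0.25,0,0,-0.01,0,0,0, -0.25,0,0,-0.025,0,0,0, -0.25,0,0,-0.05,0,0,0, -0.25,0,0,-0.08,0,0,0, -0.25,0,0,-0.12,0,0,0, -0.25,0,0,-0.15,0,0,0, -0.25,0,0,-0.15,0,0,0]' >/dev/null; python3 tilt2.py; python3 chk.py 12.2
```

```text
6
along,tilt,(lift) [-1.40000e-03  1.31838e+01] 0.019149839878082275
along,tilt,(lift) [-1.00000e-04  1.28274e+01  2.10000e-03] 0.022188186645507812
[(9.5, np.float32(0.1808)), (10.5, np.float32(0.1298)), (11.5, np.float32(0.0773)), (12.5, np.float32(0.0266)), (13.5, np.float32(0.0231)), (14.5, np.float32(0.0781))]
t 25.73 tcp [0.5031 0.1578 0.214 ] F [ 0.94  0.66 -0.35] g 0.377 q [ 11.6   2.4 108.6 -11.5  74.1 -62.8]
25.7333
5
along,tilt,(lift) [-2.20000e-03  1.31884e+01] 0.017285585403442383
along,tilt,(lift) [-1.40000e-03  1.30407e+01  6.00000e-04] 0.018181800842285156
[(9.5, np.float32(0.1699)), (10.5, np.float32(0.1191)), (11.5, np.float32(0.0675)), (12.5, np.float32(0.0238)), (13.5, np.float32(0.0248)), (14.5, np.float32(0.0827))]
t 26.92 tcp [0.5096 0.1884 0.3601] F [-0.31 -0.38  0.64] g 0.374 q [ 14.6  -0.4  96.3 -10.8  89.6 -62.9]
26.9167
scene [353.3, 206.4]
scene [352.8, 206.9]
scene [349.0, 207.2]
top [291.0, 228.3]
top [289.7, 225.9]
top [288.9, 227.5]
board [0.48224517 0.06032045] 77.34300180439561 0.07869867235422134 end to pivot 0.050717833797240985 lateral 0.0003618466431991378
```

```bash
python3 -m jog '[-0.25,0,0,-0.04,0,0,0, -0.25,0,0,-0.04,0,0,0, -0.25,0,0,-0.04,0,0,0]' >/dev/null; python3 tilt2.py && python3 -c "
from h import *
print(workorder.close_job())"
```

```text
6
along,tilt,(lift) [-2.20000e-03  1.33389e+01] 0.01492929458618164
along,tilt,(lift) [-1.20000e-03  1.30971e+01  9.00000e-04] 0.015439629554748535
[(9.5, np.float32(0.1737)), (10.5, np.float32(0.1227)), (11.5, np.float32(0.0705)), (12.5, np.float32(0.0228)), (13.5, np.float32(0.019)), (14.5, np.float32(0.0758))]
t 28.37 tcp [0.5114 0.1967 0.3996] F [ 0.19 -1.4   0.27] g 0.374 q [ 15.3  -0.3  92.2 -10.7  93.6 -62.9]
28.3667
the job is handed in; nothing more can be done
None
```

The box's front now rests on the packing board, and I handed the job in at about 28 s with the gripper clear. I tipped the box back with a loose straddle on its front wall until it leaned by itself on the angle plate at 28.3°. I then slid the board in endways and eased the box forward onto it.

**Last checks:**
- **Box:** it rests steadily at about 13.2°, which matches a 12 mm board ending about 51 mm in front of the rear edge.
- **Board:** about 28 mm was under the front when I slid it in, and about 36 mm with the box lowered. It is within 0.7° of square to the box and within 1 mm of the middle.
- **Rear edge:** it moved about 1–2 mm in all, by the image fit.

**Less certain:**
- While easing the box down I went 1–2° past the resting angle. The box very likely rocked forward on the board's end, with its rear edge lifting about 2 mm for a moment. I backed off before letting go. The wrist force was too noisy to show the touchdown.
- I saw no contact with anything else, but I did not measure the bystanders again at the end.

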